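# Open the spring-lid spares case on the welding bench

## Task

On the welding bench, open the spares case with the fingertips: press down its front release tab so that the lid springs part-way up by itself, then push the lid over until it lies back against its stop, fully open and staying there by itself. Push gently, do not grip the lid or the tab, do not lift or shove the case, and leave the hammer, steel bar, jar and bush beside it alone.

Things in the scene. Friction and masses are not known exactly. Their poses are not given: they have to be found in the camera images.
- case: Low oblong black case, 140 mm deep (its x) by 200 mm wide (its y) by 70 mm high without the lid, walls 4 mm, 1.8 kg, standing loose on the table; spare nozzles and tips are fixed inside. Origin at the centre of its underside, on the table; its x axis points from the front (where the tab is, turned roughly towards the robot) to the hinge at the back, z up.
- tab_top (a point): Centre of the pressing face (upper face) of the release tab: a ribbed black paddle 34 mm (case x) by 44 mm (case y) by 6 mm thick that sticks out of the middle of the case's front; at rest its upper face is level, 63 mm above the table, and this point is 22 mm in front of the case's front face. It rocks about an axis along the case's y, 36 mm behind this point.
- tab (a joint): Angle of the release tab in rad: 0 at rest, 0.32 fully down (this point then 11 mm lower). Springs back by itself; at tab_top it takes about 1.5 N to start and 4 N to hold fully down. The latch lets go between 0.15 and 0.2 rad (6 to 7 mm down).
- lid (a joint): Lid angle in rad: 0 shut (latched), 1.95 fully open on its stop, leaning back past upright. On release a spring lifts it in about 0.5 s to about 1.0 and holds it there. From there to upright (1.57) it must be pushed (under 2 N at the edge), else it sinks back; its edge rises as it goes back, so the push must rise with it. Past upright its own weight takes it slowly to the stop.
- lid_hinge (a point): Middle of the lid's hinge axis, at the case's back upper edge: 70 mm behind the case's centre and 70 mm above the table. The axis runs along the case's y. Fixed on the case.
- lid_edge (a point): Middle of the free (front) edge of the lid, on its underside. The lid is a grey plate 140 mm from hinge to edge, 200 mm wide, 5 mm thick, 0.16 kg, with two small catches, 18 mm wide, hanging 40 mm below its underside, 7 to 18 mm back from the front edge and 75 mm to either side of the middle; between them the underside is bare, but for the spring within 50 mm of the hinge.
- hammer: Bystander: chipping hammer lying flat, 260 mm long along its x, head 160 mm across at its +x end, 24 mm high. Origin underneath, mid-length.
- bar: Bystander: flat steel bar 100 x 50 x 12 mm lying flat. Origin at the centre of its underside.
- jar: Bystander: grey jar with a white cap, 56 mm diameter, 85 mm high, upright. Origin at the centre of its underside.
- bush: Bystander: flanged steel bush, 48 mm flange diameter, 50 mm high, upright. Origin at the centre of its underside.

How it is judged (in metres and radians):
On the way, in this order (a step that is already met when the one before it is completed fails the run):
1. the release tab is pressed by the fingers, with the lid still shut (value of joint tab above 0.06 rad and value of joint lid below 0.15 rad and contact force between the fingers and tab above 0.3 N).
2. the lid has sprung part-way up, without the fingers on it (value of joint lid between 0.5 and 1.35 rad and not (contact force between the fingers and lid above 0.05 N)), for 0.1 s.
3. the lid is pushed past upright (value of joint lid above 1.6 rad).
At the end, for the whole second after the job is handed in: The lid rests fully open (above 1.85 rad of 1.95), the tab is back up (below 0.05 rad), the case stands flat within 30 mm of where it was, and every bystander is within 20 mm of where it was (value of joint lid above 1.85 rad and value of joint tab below 0.05 rad and angle between case's own z axis and vertical below 0.03 rad and distance of case from where it was at the start of the episode below 0.03 m and distance of each of hammer, bar, jar, bush from where it was at the start of the episode below 0.02 m); the robot touches nothing.
It fails at once if the case is shoved more than 30 mm, lifted or tipped (distance of case from where it was at the start of the episode above 0.03 m or height (world z) of case above 0.008 m or angle between case's own z axis and vertical above 0.1 rad).
It fails at once if a bystander is moved more than 20 mm or lifted (distance of any of hammer, bar, jar, bush from where it was at the start of the episode above 0.02 m).
It fails at once if the lid or the tab is gripped or pushed with more than 35 N (contact force between the fingers and lid above 35 N or contact force between the fingers and tab above 35 N).
It also fails if it takes over 48 s, if anything falls off the work surface, if the arm or the gripper's body presses on something with over 40 N, if the wrist force passes 120 N, or if a joint passes its speed limit or range.

## Robot

A 6-joint arm with a two-finger parallel gripper is mounted at the origin on the work surface. World frame = base frame: x ahead of the robot, y to its left, z up, the work surface at z = 0. Lengths are in m, angles in degrees, forces in N, time in s.
With the tool pointing down it reaches from about 0.25 to 0.725 m from the base axis. Payload 9.7 kg.
Tool frame: the origin (TCP) lies at the very end of the fingers, on their centre line; the grasp point (between the pads) lies 19 mm behind it; z points along the fingers, y is the line along which they close (so a half turn about z gives the same grasp; the last joint's range is limited). The gripper opens to 85 mm and grips with 20 to 120 N. Pads are 22 mm wide; open, the fingers measure 114 mm over their backs; the gripper's body (76 mm by 85 mm) begins 54 mm behind the grasp point. The pads swing forward as they close: fully open they stand 13 mm farther back than shut.
Start: joints at [-77.006, 4.979, 10.078, 95.1, 0, 90], TCP at [0.124, -0.536, 0.231] pointing down, gripper open.
Joint ranges: [-179.16, 179.16], [-48.56, 103.87], [-65.8, 70.77], [-126.05, 130.52], [-82.76, 87.17], [-180, 180]. Speed limits (degrees/s): [127.2, 127.2, 147.25, 180, 180, 180].

## Interface

Orientations are given as a 3x3 rotation matrix whose columns are the frame's x, y, z axes.
In Python, from rig import observe, capture, hand_in gives the robot as it stands.
- The arm moves only by the shell command python3 -m creep 'ROWS'. ROWS is JSON, one flat list of numbers, 7 for each row, row after row: the shift along the tool's x, y, z in mm, then the turn, a rotation vector about the tool's x, y, z in rad, then the finger opening in mm, from 0 to 85.4. In form: [tx, ty, tz, rx, ry, rz, hand, tx, ty, tz, rx, ry, rz, hand, ...]. A call has 1 to 8 rows; each row is the pose to reach, as a shift and turn from the pose commanded when the call began, along the tool's axes at that moment; what a row does not reach only later rows make up. A row lasts 1/10 s, in which the tool goes at most 50 mm and 8.59 degrees, less where a joint would pass 70% of its speed; a pose out of reach is approached as far as the arm can. A call with a gripper value outside its range is refused whole. The fingers move at their own pace and stop on an object; the grip force is fixed at half the most. Time passes only in rows, so rows that repeat a pose let the fingers close. It gives the time, the measured TCP pose, the force and the opening at its end, in the units of the state.
- observe(): the state, without advancing time (a new reading comes with each control period).
- capture(name): name is "side" or "top" or "wrist"; returns a dict with "image" (400x640x3 uint8, blue, green, red), "z_map" (400x640 float32, m along the optical axis (not along the pixel's ray), 0 where there is no reading), "intrinsics" (3x3 intrinsics, pixels), "dist_coeffs" ([k1, k2, p1, p2, k3] as OpenCV has them; the pictures are not rectified), "extrinsics" (4x4, takes a point from world to camera coordinates). Camera axes: x right, y up, looking along -z (the intrinsics and any distortion apply to the point x, -y, -z); pixel columns grow to the right and rows downward; lengths in m; the calibration is good to about 2 mm. A picture is of the moment at which its call begins.
- hand_in(): hands the job in, once; it reports no verdict.
The state is a dict: "clock": time; "qpos": joint angles; "joint_vel": joint speeds; "joint_efforts": joint torques, N m; "tcp_pos": TCP position; "orientation": TCP orientation; "ft_force": force on the tool from outside, world axes, zero at the start; "torque": the same for the moment, N m; "grip_width": opening from 0.0 (shut) to 1.0 (fully open).
Only numpy, scipy, OpenCV 4.12 (cv2) and the standard library are available. Lean on these libraries where they do the work, as an engineer would, in place of code of your own. Each camera call takes 0.05 s, during which the arm holds its last target. There are 200 camera calls.

## Working session

There is one attempt and no reset: what is moved stays moved. The work goes in short steps, Python scripts to look and compute and a shell command to move; the robot and the scene stay as the last step left them, time stands still between calls to the robot, and variables do not carry over. Pictures are saved under pics/ and viewed, on a budget of 10 in all, crops included, one or two more only if the job needs it, and the job is handed in when it is done.

```bash
ls; mkdir -p pics; cat > h.py <<'E'
import numpy as np, cv2, pickle
from rig import observe, capture
def cloud(c):
    """world point per pixel (400x640x3), nan where no depth"""
    h,w=c["z_map"].shape; K=np.array(c["intrinsics"]); D=np.array(c["dist_coeffs"])
    u,v=np.meshgrid(np.arange(w),np.arange(h))
    n=cv2.undistortPoints(np.stack([u,v],-1).reshape(-1,1,2).astype(np.float64),K,D).reshape(h,w,2)
    z=np.where(c["z_map"]>0,c["z_map"],np.nan)
    P=np.stack([n[...,0]*z,-n[...,1]*z,-z],-1)
    E=np.array(c["extrinsics"]); return (P-E[:3,3])@E[:3,:3]
E
python3 - <<'E'
from h import *
s=observe(); print({k:np.round(v,3).tolist() for k,v in s.items()})
ims=[]
for n in("top","side"):
    c=capture(n); pickle.dump(c,open(n+".pkl","wb")); cv2.imwrite(f"pics/{n}0.png",c["image"])
    P=cloud(c); print(n,np.round(np.array(c["extrinsics"]),2).tolist())
E
```

```text
pics
{'clock': 0.0, 'qpos': [-77.006, 5.012, 10.035, 95.1, -0.001, 90.0], 'joint_vel': [0.035, -0.071, 0.009, 0.137, -0.046, -0.09], 'joint_efforts': [0.001, -52.039, 46.48, 0.016, 0.0, -0.0], 'tcp_pos': [0.124, -0.536, 0.231], 'orientation': [[0.974, 0.225, -0.0], [0.225, -0.974, 0.001], [-0.0, -0.001, -1.0]], 'ft_force': [0.19, 0.365, -0.434], 'torque': [-0.0, -0.023, 0.004], 'grip_width': 0.999}
top [[0.02, -1.0, 0.02, 0.06], [1.0, 0.02, 0.07, -0.61], [-0.07, 0.02, 1.0, -0.98], [0.0, 0.0, 0.0, 1.0]]
side [[-0.7, -0.71, -0.0, 0.47], [0.51, -0.51, 0.69, -0.31], [-0.49, 0.49, 0.72, -0.99], [0.0, 0.0, 0.0, 1.0]]
```

View pics/top0.png

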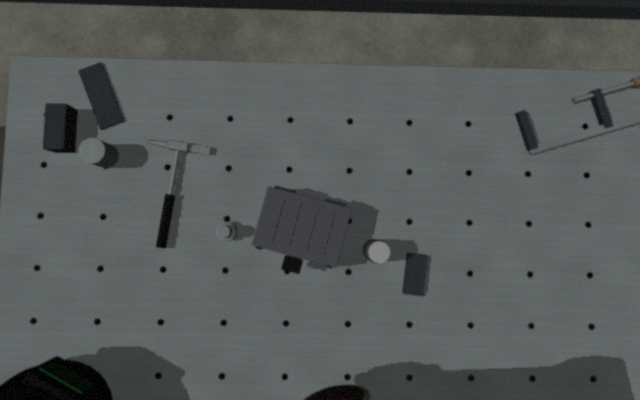

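View pics/side0.png

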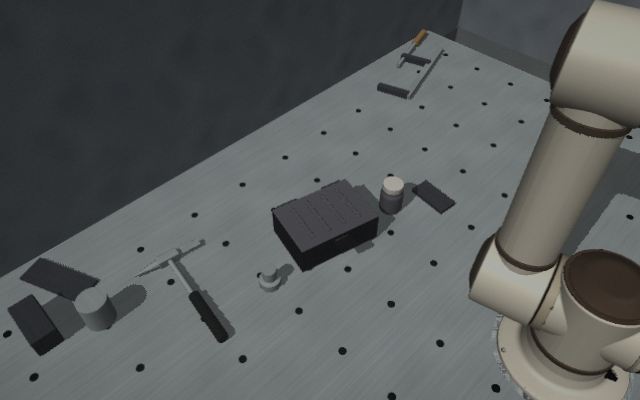

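The top view shows the case at about (305,225), its tab at (292,265), the jar at (378,252), the bar at (417,274), the bush at (226,231) and the hammer at (175,190). The side view agrees: the lid is shut, with the bush and jar on either side of the case.

```bash
python3 - <<'E'
from h import *
c=pickle.load(open("top.pkl","rb")); P=cloud(c)
X,Y,Z=P[...,0],P[...,1],P[...,2]
v,u=np.mgrid[:400,:640]
print("table z",np.nanmedian(Z[300:340,200:400]))
m=((Z>.055)&(Z<.1)&(u>235)&(u<362)&(v>170)&(v<285)).astype(np.uint8)
print("tab z",np.nanmedian(Z[262:268,288:296]),"lid z",np.nanmedian(Z[200:250,280:330]))
lid=cv2.morphologyEx(m,cv2.MORPH_OPEN,np.ones((27,27),np.uint8))
n,l,st,_=cv2.connectedComponentsWithStats(lid); k=1+st[1:,4].argmax()
pts=np.stack([X,Y],-1)[l==k].astype(np.float32)
r=cv2.minAreaRect(pts); print("lid rect",r,np.nanmedian(Z[l==k]))
tm=(m>0)&(cv2.dilate(lid,np.ones((5,5)))==0)&(v>245)&(u<320)
tp=P[tm]; print("tab n",len(tp),np.nanmean(tp,0),np.nanmin(tp,0),np.nanmax(tp,0))
ctr=np.array(r[0]); b=cv2.boxPoints(r); print(b)
for nme,(a,bb,cc,d) in dict(jar=(365,392,240,266),bush=(214,238,220,242),bar=(400,434,250,298),hammer=(145,220,135,250)).items():
    s=P[cc:d,a:bb]; s=s[(s[...,2]>.008)]; print(nme,np.nanmedian(s,0),np.nanmin(s,0),np.nanmax(s,0))
E
```

```text
table z 0.0003943970020585363
tab z 0.06406725346525391 lid z 0.0760250175203653
lid rect ((0.554840087890625, 0.1401233971118927), (0.059540536254644394, 0.06643086671829224), 1.0326350927352905) 0.07593423126491282
tab n 873 [0.46727219 0.12768394 0.07152452] [0.42681637 0.07330831 0.05818419] [0.48990085 0.22012874 0.08109659]
[[0.52447605 0.17279692]
 [0.5256733  0.10637684]
 [0.5852041  0.10744987]
 [0.5840069  0.17386995]]
jar [ 0.48115778 -0.05653931  0.08484769] [ 0.45382544 -0.08490173  0.01202176] [ 0.50513142 -0.03364987  0.08968681]
bush [0.52032682 0.29310641 0.02515415] [0.49839989 0.27373415 0.00973532] [0.54179327 0.32136137 0.05457889]
bar [ 0.42297978 -0.16136358  0.01242321] [ 0.37227909 -0.1915238   0.00818543] [ 0.47364281 -0.13104179  0.01843426]
hammer [0.62683569 0.43412946 0.01973009] [0.47934022 0.30630796 0.00805605] [0.73868357 0.4988795  0.05280638]
```

```bash
python3 - <<'E'
from h import *
c=pickle.load(open("top.pkl","rb")); P=cloud(c); Z=P[...,2]
v,u=np.mgrid[:400,:640]
reg=(u>235)&(u<362)&(v>170)&(v<285)
m=((Z>.0705)&(Z<.1)&reg).astype(np.uint8)
m=cv2.morphologyEx(cv2.morphologyEx(m,cv2.MORPH_CLOSE,np.ones((7,7))),cv2.MORPH_OPEN,np.ones((23,23)))
# plane-cast at z=.076 via homography-free: use P where valid
ok=(m>0)&np.isfinite(Z)
r=cv2.minAreaRect(P[ok][:,:2].astype(np.float32)); b=cv2.boxPoints(r); print(r,ok.sum()); print(b)
M=cv2.moments(m,True); print("mask centroid",M['m10']/M['m00'],M['m01']/M['m00'], P[ok].mean(0))
t=(Z>.056)&(Z<.0705)&reg&(v>254)&(u<305)&(u>278)
n,l,st,_=cv2.connectedComponentsWithStats(t.astype(np.uint8)); k=1+st[1:,4].argmax(); t=l==k
rt=cv2.minAreaRect(P[t][:,:2].astype(np.float32)); print("tab",rt,t.sum(),P[t].mean(0)); print(cv2.boxPoints(rt))
ctr=np.array(r[0]); 
e=[b[(i+1)%4]-b[i] for i in range(4)]
x=min([q for q in e if np.linalg.norm(q)<.17],key=lambda q:-q[0]); x=x/np.linalg.norm(x); print("case x axis",x,np.degrees(np.arctan2(x[1],x[0])))
print("expected tab_top",ctr-x*.092)
I=c["image"][160:300,220:400]; cv2.imwrite("pics/crop1.png",cv2.resize(cv2.convertScaleAbs(I,alpha=2.2),None,fx=4,fy=4))
E
```

```text
((0.5386322140693665, 0.11377951502799988), (0.19997040927410126, 0.1489519625902176), 76.4076919555664) 5227
[[ 0.44274443  0.03409737]
 [ 0.5875246  -0.00090808]
 [ 0.63452     0.19346166]
 [ 0.48973984  0.2284671 ]]
mask centroid 301.366425304878 225.54782774390245 [0.53583229 0.11485933 0.07585539]
tab ((0.44812580943107605, 0.13596168160438538), (0.04388020187616348, 0.03594329208135605), 75.4147720336914) 299 [0.44796317 0.13596267 0.06347886]
[[0.42520836 0.11925423]
 [0.45999333 0.110203  ]
 [0.47104326 0.15266913]
 [0.4362583  0.16172037]]
case x axis [ 0.97199255 -0.23501174] -13.592315
expected tab_top [0.4492089 0.1354006]
```

View pics/crop1.png

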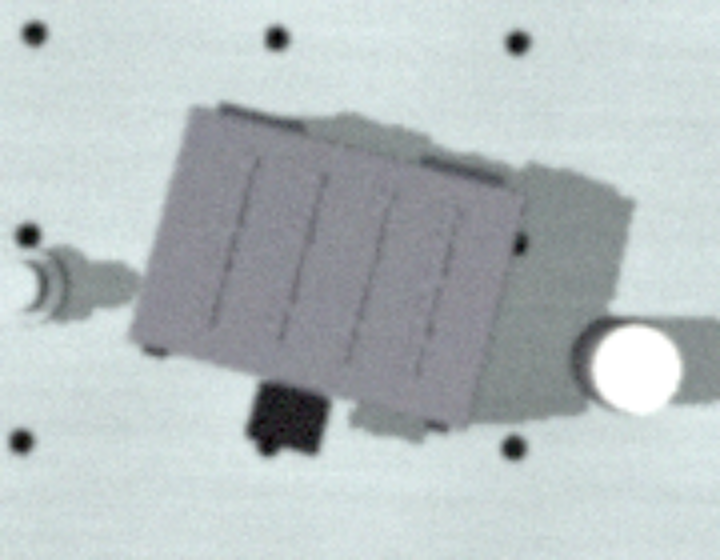

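The crop shows the lid with its two hinge strips at the back (top) and the tab in front at crop (290,415). The case x axis is at -14°. The tab blob at (0.448,0.136), z 0.0635 agrees to about 1 mm with the point predicted from the lid, (0.449,0.135), so I can move. I'll tilt the tool forward so the hand stays clear of the lid as it rises.

```bash
cat >> h.py <<'E'
from scipy.spatial.transform import Rotation as R
A=np.radians(-14.); CX=np.array([np.cos(A),np.sin(A),0]); CY=np.array([-np.sin(A),np.cos(A),0]); UZ=np.array([0,0,1.])
C0=np.array([.448,.136,0])+.092*CX       # case origin
def W(x,z,y=0): return C0+CX*x/1000+CY*y/1000+UZ*z/1000   # case-frame mm -> world
def ori(a):
    a=np.radians(a); z=np.sin(a)*CX-np.cos(a)*UZ; x=np.cos(a)*CX+np.sin(a)*UZ
    return np.stack([x,np.cross(z,x),z],1)
def go(p,Rt,p0=None,R0=None):
    s=observe(); p0=np.array(s["tcp_pos"]) if p0 is None else p0; R0=np.array(s["orientation"]) if R0 is None else R0
    print(np.round(R0.T@(p-p0)*1000,1).tolist(),np.round(R.from_matrix(R0.T@Rt).as_rotvec(),3).tolist())
def st():
    s=observe(); p=np.array(s["tcp_pos"]); q=p-C0
    print("t",s["clock"],"case mm",np.round([q@CX*1e3,q@CY*1e3,p[2]*1e3],1),"F",np.round(s["ft_force"],2),"q",np.round(s["qpos"],0),"w",round(s["grip_width"],3))
E
python3 - <<'E'
from h import *
print(C0, W(-97,63)); 
go(np.array([.38,-.2,.28]),ori(0))
go(W(-130,130),ori(50),np.array([.38,-.2,.28]),ori(0))
E
```

```text
[0.53726721 0.11374319 0.        ] [0.44314852 0.13720961 0.063     ]
[325.3, -269.5, -49.0] [-0.001, 0.0, 0.471]
[-53.3, -342.5, 150.0] [0.0, 0.873, 0.0]
```

```bash
python3 -m creep '[325,-270,-49,0,0,0.471,0,325,-270,-49,0,0,0.471,0,325,-270,-49,0,0,0.471,0,325,-270,-49,0,0,0.471,0,325,-270,-49,0,0,0.471,0,325,-270,-49,0,0,0.471,0,325,-270,-49,0,0,0.471,0,325,-270,-49,0,0,0.471,0]'; python3 - <<'E'
from h import *
st(); go(np.array([.38,-.2,.28]),ori(0))
E
```

```text
clock: 0.9
tcp_pos: [0.3605, -0.2239, 0.2767]
orientation: [[0.97, -0.242, 0.0], [-0.242, -0.97, -0.0], [0.0, 0.0, -1.0]]
ft_force: [0.9, -1.6, 0.1]
grip_width: 0.0
t 0.9 case mm [ -89.8 -370.4  276.7] F [ 0.94 -1.63  0.13] q [-32. -11.   0. 101.  -0. 162.] w 0.0
[13.1, -27.9, -3.3] [0.0, -0.0, -0.0]
```

```bash
python3 -m creep '[-30,-340,100,0,0.6,0,0,-30,-340,100,0,0.6,0,0,-30,-340,100,0,0.6,0,0,-30,-340,100,0,0.6,0,0,-30,-340,100,0,0.6,0,0,-30,-340,100,0,0.6,0,0,-30,-340,100,0,0.6,0,0,-30,-340,100,0,0.6,0,0]'; python3 - <<'E'
from h import *
st(); go(W(-130,130),ori(55))
E
```

```text
clock: 1.7
tcp_pos: [0.4198, -0.08, 0.2048]
orientation: [[0.818, -0.187, 0.543], [-0.159, -0.982, -0.099], [0.552, -0.005, -0.834]]
ft_force: [1.1, -0.6, 0.0]
grip_width: -0.0
t 1.7 case mm [ -67.  -216.4  204.8] F [ 1.08 -0.62  0.  ] q [-11. -49. -39.  66.   0. 180.] w -0.0
[-84.3, -219.2, 35.3] [-0.043, 0.375, 0.037]
```

Joint 2 and joint 6 ran into their limits: the hand is long, so too much tilt pulls the wrist in too close, and the yaw needs the other half turn. I'll turn the hand back about its own axis and use a 30° tilt for the press.

```bash
python3 -m creep '[0,0,-20,0,0,-0.15,0,0,0,-20,0,0,-0.3,0,0,0,-20,0,0,-0.45,0,0,0,-20,0,0,-0.6,0,0,0,-20,0,0,-0.75,0,0,0,-20,0,0,-0.9,0,0,0,-20,0,0,-1.05,0,0,0,-20,0,0,-1.2,0]' >/dev/null; python3 -m creep '[0,0,0,0,0,-0.15,0,0,0,0,0,0,-0.3,0,0,0,0,0,0,-0.45,0,0,0,0,0,0,-0.6,0,0,0,0,0,0,-0.75,0,0,0,0,0,0,-0.9,0,0,0,0,0,0,-1.05,0,0,0,0,0,0,-1.2,0]'
cat >> h.py <<'E'
ori0=ori
def ori(a): return ori0(a)*np.array([-1,-1,1.])
E
python3 - <<'E'
from h import *
st(); go(W(-110,130),ori(30))
E
```

```text
clock: 3.3
tcp_pos: [0.4131, -0.0794, 0.2238]
orientation: [[-0.481, 0.69, 0.54], [0.778, 0.62, -0.099], [-0.404, 0.373, -0.836]]
ft_force: [0.5, 0.4, 0.7]
grip_width: -0.001
t 3.3 case mm [ -73.7 -217.5  223.8] F [0.51 0.4  0.66] q [-11. -49. -36.  69.   0.  42.] w -0.001
[200.5, 113.3, 66.0] [0.053, 0.043, -0.692]
```

```bash
python3 -m creep '[200,113,66,0.05,0.04,-0.69,0,200,113,66,0.05,0.04,-0.69,0,200,113,66,0.05,0.04,-0.69,0,200,113,66,0.05,0.04,-0.69,0,200,113,66,0.05,0.04,-0.69,0,200,113,66,0.05,0.04,-0.69,0,200,113,66,0.05,0.04,-0.69,0,200,113,66,0.05,0.04,-0.69,0]'; python3 - <<'E'
from h import *
st(); go(W(-110,130),ori(30)); go(W(-95,85),ori(30))
E
```

```text
clock: 4.1
tcp_pos: [0.4319, 0.1396, 0.131]
orientation: [[-0.836, 0.249, 0.489], [0.218, 0.969, -0.119], [-0.503, 0.007, -0.864]]
ft_force: [0.2, -0.7, 0.6]
grip_width: -0.002
t 4.1 case mm [-108.5   -0.4  131. ] F [ 0.16 -0.75  0.64] q [ 31. -34. -38.  64. -21.  41.] w -0.002
[1.8, 0.4, 0.2] [0.003, 0.003, -0.009]
[11.5, 0.2, 46.6] [0.003, 0.003, -0.009]
```

```bash
python3 -m creep '[11,0,46,0,0,-0.01,0,11,0,46,0,0,-0.01,0,11,0,46,0,0,-0.01,0,11,0,46,0,0,-0.01,0]'; python3 - <<'E'
from h import *
st()
a=capture("wrist")["image"]; b=capture("side")["image"][130:330,200:520]
cv2.imwrite("pics/ws2.png",np.vstack([cv2.resize(cv2.convertScaleAbs(a,alpha=1.8),(480,300)),cv2.resize(cv2.convertScaleAbs(b,alpha=2.),(480,300))]))
E
```

```text
clock: 4.5
tcp_pos: [0.4456, 0.1368, 0.0874]
orientation: [[-0.838, 0.241, 0.49], [0.209, 0.971, -0.119], [-0.504, 0.003, -0.864]]
ft_force: [0.3, 1.0, 0.1]
grip_width: -0.0
t 4.5 case mm [-94.6   0.2  87.4] F [0.33 0.98 0.15] q [ 29. -32. -42.  57. -20.  39.] w -0.0
```

View pics/ws2.png

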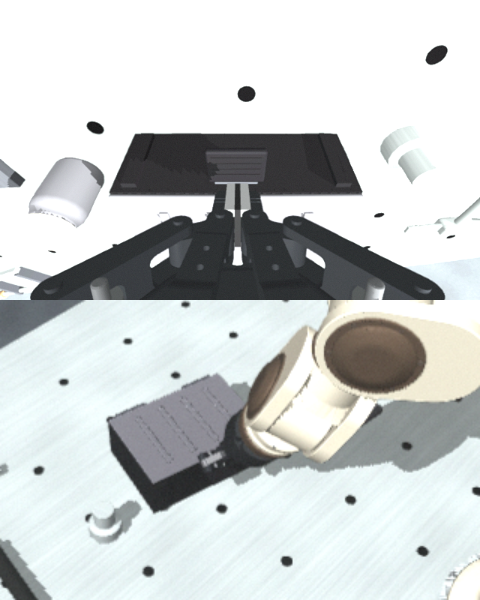

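The wrist view (turned half round) shows the fingertips at (237,185), centred on the ribbed tab at (237,165). The side view shows the hand just in front of the case, with nothing else near it. Now I'll press straight down in small steps.

```bash
python3 -m creep '[3,0,7,0,0,0,0,6,0,13,0,0,0,0,8,0,18,0,0,0,0,9.5,0,21,0,0,0,0,11,0,24,0,0,0,0,12.5,0,27,0,0,0,0,12.5,0,27,0,0,0,0,12.5,0,27,0,0,0,0]'; python3 - <<'E'
from h import *
st()
c=capture("top"); P=cloud(c); Q=P-C0; x=Q@CX*1e3; y=Q@CY*1e3; z=P[...,2]*1e3
m=(abs(y)<95)&(x>-75)&(x<75)&(z>60)&(z<260)
m&=abs(y)>50
print("max z",np.nanmax(z[m]) if m.any() else None); 
b=capture("side")["image"]; cv2.imwrite("pics/s3.png",cv2.convertScaleAbs(b[50:350,150:],alpha=2.))
E
```

```text
clock: 5.4
tcp_pos: [0.4475, 0.1368, 0.0553]
orientation: [[-0.84, 0.238, 0.488], [0.206, 0.971, -0.119], [-0.502, 0.001, -0.865]]
ft_force: [-0.9, 0.1, 2.2]
grip_width: -0.001
t 5.4 case mm [-92.7   0.6  55.3] F [-0.92  0.12  2.23] q [ 29. -31. -45.  53. -20.  39.] w -0.001
max z 154.01034861820256
```

View pics/s3.png

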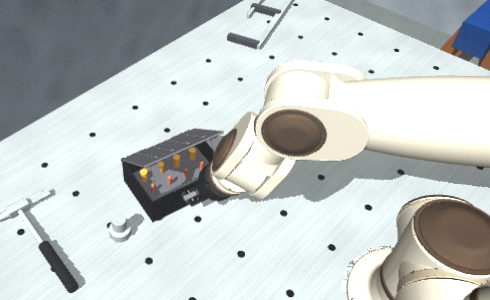

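The side view shows the lid sprung part-way up with the nozzles visible; the highest lid reading is 154 mm and it is still rising. Next I'll back off and measure the lid at rest.

```bash
python3 -m creep '[10,0,-20,0,0,0,0,10,0,-40,0,0,0,0,5,0,-60,0,0,0,0,0,0,-65,0,0,0,0,0,0,-65,0,0,0,0,0,0,-65,0,0,0,0]'; python3 - <<'E'
from h import *
st()
c=capture("side"); P=cloud(c); Q=P-C0; x=Q@CX*1e3; y=Q@CY*1e3; z=P[...,2]*1e3
c2=capture("top"); P2=cloud(c2); Q2=P2-C0; x2=Q2@CX*1e3; y2=Q2@CY*1e3; z2=P2[...,2]*1e3
for a,b,d in((x,y,z),(x2,y2,z2)):
    m=(abs(b)<98)&(abs(b)>50)&(a>-40)&(a<70)&(d>85)&(d<260)
    if m.sum()>30:
        f=np.polyfit(a[m],d[m],1); print(m.sum(),"lid angle",np.arctan(-f[0]),"edge",a[m].min(),d[m].max(), "z at x=70",np.polyval(f,70))
go(W(-40,130),ori(42)); go(W(-22,139),ori(42))
E
```

```text
clock: 6.1
tcp_pos: [0.4157, 0.1442, 0.1104]
orientation: [[-0.84, 0.238, 0.487], [0.206, 0.971, -0.119], [-0.502, 0.0, -0.865]]
ft_force: [0.2, 0.2, -0.9]
grip_width: -0.001
t 6.1 case mm [-125.3    0.2  110.4] F [ 0.17  0.2  -0.88] q [ 33. -36. -41.  63. -21.  42.] w -0.001
679 lid angle 0.7107374577426228 edge -39.98618592547054 190.91798155735214 z at x=70 94.6546184215992
1710 lid angle 0.7963535975076429 edge -39.15123210118446 192.15723662991002 z at x=70 94.5883713400009
[-84.0, -0.2, 25.6] [0.002, -0.208, 0.003]
[-104.1, -0.3, 26.8] [0.002, -0.208, 0.003]
```

```bash
python3 -m creep '[-26,0,7,0,-0.05,0,0,-52,0,14,0,-0.1,0,0,-80,0,20,0,-0.15,0,0,-104,0,27,0,-0.21,0,0,-104,0,27,0,-0.21,0,0,-104,0,27,0,-0.21,0,0]'; python3 - <<'E'
from h import *
st()
a=capture("wrist")["image"]; c=capture("side"); b=c["image"][130:330,200:520]
cv2.imwrite("pics/ws4.png",np.vstack([cv2.resize(cv2.convertScaleAbs(a,alpha=1.8),(480,300)),cv2.resize(cv2.convertScaleAbs(b,alpha=2.),(480,300))]))
Rn=np.array(observe()["orientation"]); p0=np.array(observe()["tcp_pos"])
al=np.arctan2(Rn[:,2]@CX,-Rn[2,2]); print("alpha",np.degrees(al))
for th in(1.0,1.1,1.2,1.3,1.4,1.5,1.6,1.7,1.75):
    rr=110; x=70-rr*np.cos(th)-11*np.cos(al); z=70+rr*np.sin(th)-11*np.sin(al)
    print(th,np.round([x,z]),np.round(Rn.T@(W(x,z)-p0)*1000,1))
E
```

```text
clock: 6.8
tcp_pos: [0.5154, 0.1194, 0.1388]
orientation: [[-0.721, 0.239, 0.65], [0.177, 0.971, -0.16], [-0.669, -0.0, -0.743]]
ft_force: [1.2, 0.6, 1.0]
grip_width: -0.0
t 6.8 case mm [-22.6   0.2 138.8] F [1.19 0.6  0.98] q [ 27. -33. -42.  47. -26.  32.] w -0.0
alpha 42.07849418320355
1.0 [  2. 155.] [-29.   -0.8   5.2]
1.1 [ 12. 161.] [-39.7  -0.8   7.5]
1.2 [ 22. 165.] [-50.2  -0.9  10.9]
1.3 [ 32. 169.] [-60.2  -0.9  15.3]
1.4 [ 43. 171.] [-69.8  -1.   20.7]
1.5 [ 54. 172.] [-78.8  -1.   27. ]
1.6 [ 65. 173.] [-87.1  -1.   34.2]
1.7 [ 76. 172.] [-94.7  -1.1  42.2]
1.75 [ 81. 171.] [-98.1  -1.1  46.5]
```

View pics/ws4.png

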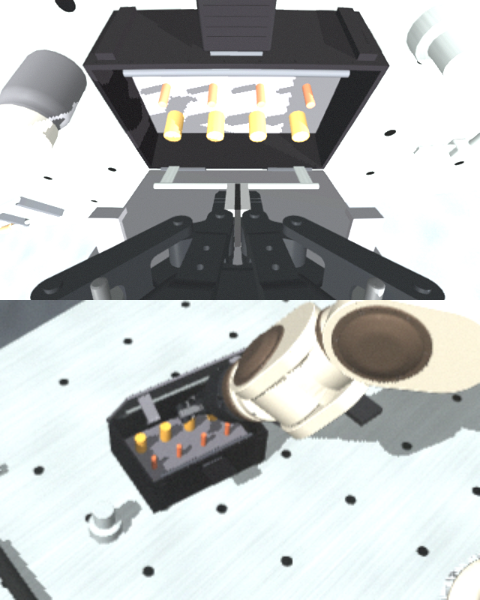

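The wrist view shows the closed fingertips at (237,190) in front of the bare underside, well between the catches at (108,212) and (365,212). The spring rod is at row 185, near the hinge. I'll push along the arc about the hinge, at about 0.5 rad/s.

```bash
python3 -m creep '[-15,0,3,0,0,0,0,-23,0,4,0,0,0,0,-29,0,5,0,0,0,0,-35,0,6,0,0,0,0,-40,0,7.5,0,0,0,0,-45,0,9,0,0,0,0,-50,0,11,0,0,0,0,-55,0,13,0,0,0,0]'; python3 - <<'E'
from h import *
st()
c2=capture("top"); P2=cloud(c2); Q2=P2-C0; a=Q2@CX*1e3; b=Q2@CY*1e3; d=P2[...,2]*1e3
m=(abs(b)<98)&(abs(b)>70)&(a>-40)&(a<90)&(d>85)&(d<225)
print(m.sum(),"maxz",np.nanmax(d[m]),"at x",np.median(a[m&(d>np.nanmax(d[m])-8)]))
E
```

```text
clock: 7.7
tcp_pos: [0.5646, 0.1079, 0.1676]
orientation: [[-0.72, 0.238, 0.652], [0.177, 0.971, -0.159], [-0.671, 0.001, -0.741]]
ft_force: [0.4, 0.6, -1.5]
grip_width: 0.002
t 7.7 case mm [ 27.9   0.9 167.6] F [ 0.4   0.59 -1.5 ] q [ 22. -28. -36.  46. -23.  28.] w 0.002
688 maxz 209.2628162910417 at x 29.984429710375675
```

```bash
python3 -m creep '[-5,0,2,0,0,0,0,-10,0,5,0,0,0,0,-15,0,8,0,0,0,0,-20,0,11,0,0,0,0,-24,0,14,0,0,0,0,-28,0,17.5,0,0,0,0,-32,0,21,0,0,0,0,-36,0,25,0,0,0,0]'; python3 - <<'E'
from h import *
st()
c2=capture("top"); P2=cloud(c2); Q2=P2-C0; a=Q2@CX*1e3; b=Q2@CY*1e3; d=P2[...,2]*1e3
m=(abs(b)<98)&(abs(b)>70)&(a>-40)&(a<150)&(d>85)&(d<225)
print(m.sum(),"maxz",np.nanmax(d[m]),"at x",np.median(a[m&(d>np.nanmax(d[m])-8)]))
E
```

```text
clock: 8.55
tcp_pos: [0.6069, 0.0976, 0.1732]
orientation: [[-0.72, 0.238, 0.652], [0.177, 0.971, -0.159], [-0.671, 0.001, -0.741]]
ft_force: [0.3, 1.2, -0.3]
grip_width: -0.001
t 8.55 case mm [ 71.5   1.2 173.2] F [ 0.27  1.17 -0.34] q [ 19. -22. -32.  43. -21.  25.] w -0.001
507 maxz 212.18954154603674 at x 61.143615825459314
```

```bash
python3 -m creep '[-3,0,3.5,0,0,0,0,-6,0,7,0,0,0,0,-7,0,8,0,0,0,0,-7,0,8,0,0,0,0,-7,0,8,0,0,0,0,-7,0,8,0,0,0,0]'; python3 -m creep '[5,0,-20,0,0,0,0,5,0,-45,0,0,0,0,5,0,-80,0,0,0,0,5,0,-115,0,0,0,0,5,0,-150,0,0,0,0,5,0,-150,0,0,0,0,5,0,-150,0,0,0,0,5,0,-150,0,0,0,0]' ; python3 - <<'E'
from h import *
st()
c=capture("top"); P2=cloud(c); Q2=P2-C0; a=Q2@CX*1e3; b=Q2@CY*1e3; d=P2[...,2]*1e3
m=(abs(b)<98)&(a>60)&(a<170)&(d>80)&(d<225)
print(m.sum(),"maxz",np.nanmax(d[m]),"x range",np.percentile(a[m],[2,50,98]))
for lo in range(90,210,20):
    k=m&(d>lo)&(d<lo+20)&(abs(b)<60); print(lo,k.sum(),np.round(np.median(a[k]),1) if k.any() else "")
s=capture("side"); cv2.imwrite("pics/end5.png",np.hstack([cv2.convertScaleAbs(c["image"][100:400,180:480],alpha=2.),cv2.convertScaleAbs(s["image"][50:350,150:],alpha=2.)]))
E
```

```text
clock: 9.2
tcp_pos: [0.6167, 0.0952, 0.172]
orientation: [[-0.72, 0.238, 0.652], [0.177, 0.971, -0.159], [-0.672, 0.001, -0.741]]
ft_force: [-0.7, 0.4, 0.6]
grip_width: 0.001
clock: 10.0
tcp_pos: [0.5153, 0.1198, 0.2786]
orientation: [[-0.72, 0.238, 0.651], [0.177, 0.971, -0.16], [-0.671, 0.0, -0.742]]
ft_force: [-0.1, -0.2, 0.0]
grip_width: 0.001
t 10.0 case mm [-22.8   0.6 278.6] F [-0.11 -0.16  0.03] q [ 27. -32. -26.  62. -26.  32.] w 0.001
2780 maxz 212.61553626511167 x range [ 72.21773397  97.80378085 121.2776211 ]
90 227 78.9
110 248 86.8
130 260 94.8
150 283 102.8
170 296 110.8
190 275 117.9
```

View pics/end5.png

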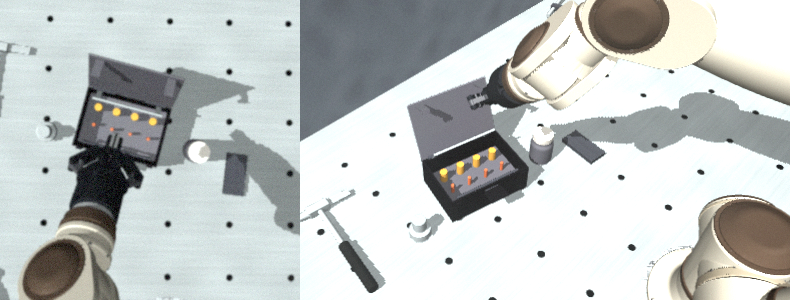

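Both views show the lid leaning back. Its underside moves 39 mm back over 100 mm of height, so it is 0.37 rad past upright, about 1.94 rad. I'll back off a little more and check the tab, the case and the other objects.

```bash
python3 -m creep '[80,-30,-30,0,0,0,0,80,-60,-30,0,0,0,0,80,-100,-30,0,0,0,0,80,-100,-30,0,0,0,0,80,-100,-30,0,0,0,0,80,-100,-30,0,0,0,0,80,-100,-30,0,0,0,0,80,-100,-30,0,0,0,0]'; python3 - <<'E'
from h import *
st()
def meas(P):
    Q=P-C0; a=Q@CX*1e3; b=Q@CY*1e3; d=P[...,2]*1e3; o={}
    k=(a>-107)&(a<-80)&(abs(b)<18)&(d>30)&(d<75); o["tab z"]=np.median(d[k]),k.sum()
    for n,(x,y,r,lo) in dict(jar=(.481,-.057,.045,.06),bush=(.52,.296,.045,.03),bar=(.423,-.161,.075,.008),hammer=(.6,.44,.1,.008)).items():
        k=(np.hypot(P[...,0]-x,P[...,1]-y)<r)&(P[...,2]>lo)&(P[...,2]<.1); o[n]=np.round(np.mean(P[k][:,:2],0)*1e3,1).tolist(),int(k.sum())
    k=(a<90)&(a>-110)&(abs(b)<115)&(d>50)&(d<72)&(a<-60); o["front x,y"]=np.round([np.median(a[k]),(b[k].min()+b[k].max())/2],1)
    return o
for c in(pickle.load(open("top.pkl","rb")),capture("top")): print(meas(cloud(c)))
P=cloud(capture("top")); Q=P-C0; a=Q@CX*1e3; b=Q@CY*1e3; d=P[...,2]*1e3
m=(abs(b)<60)&(a>65)&(a<140)&(d>95)&(d<205); print("lid",np.pi/2+np.arctan(np.polyfit(d[m],a[m],1)[0]))
E
```

```text
clock: 10.9
tcp_pos: [0.4294, 0.052, 0.2534]
orientation: [[-0.73, 0.246, 0.638], [0.179, 0.969, -0.169], [-0.659, -0.009, -0.752]]
ft_force: [-0.0, -0.6, -1.0]
grip_width: -0.003
t 10.9 case mm [-89.7 -86.  253.4] F [-0.03 -0.57 -0.99] q [ 22. -48. -36.  67. -23.  29.] w -0.003
{'tab z': (np.float64(63.83089328938399), np.int64(187)), 'jar': ([480.3, -59.4], 405), 'bush': ([520.1, 296.2], 151), 'bar': ([423.0, -161.1], 852), 'hammer': ([583.0, 437.9], 661), 'front x,y': array([-90.5,   0.7])}
{'tab z': (np.float64(63.694084201752034), np.int64(184)), 'jar': ([480.4, -59.3], 407), 'bush': ([520.3, 296.4], 148), 'bar': ([423.1, -161.1], 853), 'hammer': ([582.5, 437.9], 655), 'front x,y': array([-75.9,   0.1])}
lid 1.9559780980982657
```

```bash
python3 -c "
from rig import hand_in
print(hand_in())"
```

```text
the job is handed in; nothing more can be done
None
```

The spares case is open: the lid lies back on its stop by itself, and I handed the job in at about 11 s of the 48 s allowed. I pressed the tab with closed fingertips at about 2 N and the lid sprang up to about 1.0 rad. I backed off, then pushed the bare underside between the catches along the hinge arc to past upright, and withdrew.

**Last checks, from the top camera:**
- **Lid:** the slope reads about 1.95 rad.
- **Tab:** it is back up, at 63.7 mm against 63.8 mm before.
- **Bystanders:** the hammer, bar, jar and bush are all within 0.5 mm of where they started.
- **Contact:** the hand was well clear of everything, and the wrist force read about 1 N, which is noise level.

**What went wrong or disagreed:**
- **Joint limits:** early in the approach, joints 2 and 6 stopped at their range limits, so I turned the hand half round and used less tilt. Joint 2 was again close to its limit at the final parked pose (about -48° against -48.56°).
- **Lid angle after release:** the first slope fits gave 0.71 and 0.80 rad because arm pixels got into them. I relied on the edge height of about 191 mm instead, which fits 1.0 rad.
- **Case position:** my direct check, the front position from before and after, gave -90 and -76 mm. The open lid exposes the case rim to that mask, so the numbers are not comparable. The unchanged sideways centre (within 1 mm) and the tab still being found in the same place suggest the case did not move.

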